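# Clamp the steel tube with the click-stop crank

## Task

The steel square tube lies in one of the fixture's two channels. Push it along the channel until it is fully home against the end stop, then turn the crank of the clamp above it clockwise by pushing its red peg round, until the clutch slips and has clicked two or three times, then stop and let go. Leave the other clamp and the wooden offcut alone.

Things in the scene. Friction and masses are not known exactly. Their poses are not given: they have to be found in the camera images.
- fixture: Blue clamping fixture bolted to the bench, plate 270 x 280 mm, 15 mm thick. Origin on the bench; x along its two channels, away from the robot, to the end stop (dark wall, face at x = 90 mm, top 60 mm up); y left, z up. Channels at y = +80 mm (left) and -80 mm (right), between rails 12 mm high. Over each, an arm from behind carries a clamp: crank above, rubber pad below. Without cranks 111 mm high.
- tube_center (a point): Centre of the bright steel square tube with black plugs in its ends, 40 x 40 x 150 mm, 0.25 to 0.5 kg, loose in one of the two channels along the fixture's x, 22 to 40 mm short of the end stop, centre 35 mm above the bench. Pushed at its near end it slides along the channel, under the open pad; that takes up to about 8 N. Its x axis runs along its length.
- offcut_center (a point): Centre of the wooden offcut (brown, 130 x 38 x 36 mm) that is only parked in the other channel: leave it alone.
- stop_left (a point): Point on the end stop's face in the left channel, 35 mm above the bench, at the channel's middle; axes as the fixture's. With the tube fully home its centre lies at x = -75 mm from this point.
- hub_left (a point): Point on the vertical turning axis of the left clamp's crank, 142 mm above the bench, the height of the peg's middle; the axis stands at x = 45 mm in the fixture, over the middle of the left channel. The crank stays at this height as it turns.
- peg_left (a point): Middle of the upright red peg of the left clamp's crank: 15 mm thick, from 117 to 159 mm above the bench, 40 mm from the turning axis. Pushed by its side it goes round the axis without end. The crank's arm is 12 mm wide, its top 121 mm above the bench; the hub (22 mm across) ends at 126 mm: a tool ending at 130 mm clears both. Nothing else is as high.
- screw_left (a joint): Turn of the left clamp's screw and its aluminium dial (56 mm across, under the crank), rad, growing clockwise seen from above, which lowers the pad 10 mm a turn. Starts between 1.5 and 5.0, pad 2 to 9 mm clear of the tube; its end, with the pad pressed on the tube, is 7.85. Turns easily (about 1 N at the peg), stays where left.
- crank_left (a joint): Slip of the left crank on its dial in the torque-limiting clutch, rad, clockwise from above, 0 at the start. Until the screw is tight both turn together, the dial's black line opposite the crank's arm; then the dial stops and the crank slips on it at 1 to 12 N at the peg, which rises and falls once per click, every 0.524 rad (30 degrees). Stays where left.
- stop_right (a point): Point on the end stop's face in the right channel, 35 mm above the bench, at the channel's middle; axes as the fixture's. With the tube fully home its centre lies at x = -75 mm from this point.
- hub_right (a point): Point on the vertical turning axis of the right clamp's crank, 142 mm above the bench, the height of the peg's middle; the axis stands at x = 45 mm in the fixture, over the middle of the right channel. The crank stays at this height as it turns.
- peg_right (a point): Middle of the upright red peg of the right clamp's crank: 15 mm thick, from 117 to 159 mm above the bench, 40 mm from the turning axis. Pushed by its side it goes round the axis without end. The crank's arm is 12 mm wide, its top 121 mm above the bench; the hub (22 mm across) ends at 126 mm: a tool ending at 130 mm clears both. Nothing else is as high.
- screw_right (a joint): Turn of the right clamp's screw and its aluminium dial (56 mm across, under the crank), rad, growing clockwise seen from above, which lowers the pad 10 mm a turn. Starts between 1.5 and 5.0, pad 2 to 9 mm clear of the tube; its end, with the pad pressed on the tube, is 7.85. Turns easily (about 1 N at the peg), stays where left.
- crank_right (a joint): Slip of the right crank on its dial in the torque-limiting clutch, rad, clockwise from above, 0 at the start. Until the screw is tight both turn together, the dial's black line opposite the crank's arm; then the dial stops and the crank slips on it at 1 to 12 N at the peg, which rises and falls once per click, every 0.524 rad (30 degrees). Stays where left.
Not all that is in view belongs to the job. Of the things shaped like the part that bears tube_center, the bare steel one is meant.

How it is judged:
By the outcome, as a careful person would: the job done as asked, in the order asked, and still so for the second after the job is handed in, with the robot touching nothing.
It also fails if it takes over 61 s, if anything falls off the work surface, if the arm or the gripper's body presses on something with over 40 N, if the wrist force passes 120 N, or if a joint passes its speed limit or range.

## Robot

A 6-joint arm with a two-finger parallel gripper is mounted at the origin on the work surface. World frame = base frame: x ahead of the robot, y to its left, z up, the work surface at z = 0. Lengths are in mm, angles in rad, forces in N, time in s.
With the tool pointing down it reaches from about 350 to 775 mm from the base axis. Payload 7.3 kg.
Tool frame: the origin (TCP) lies at the very end of the fingers, on their centre line; the grasp point (between the pads) lies 19 mm behind it; z points along the fingers, y is the line along which they close (so a half turn about z gives the same grasp; the last joint's range is limited). The gripper opens to 92 mm and grips with 3 to 60 N. Pads are 19 mm wide; open, the fingers measure 130 mm over their backs; the gripper's body (75 mm by 190 mm) begins 47 mm behind the grasp point.
Start: joints at [0.954, 0.342, 1.524, -0, 1.275, -0.146], TCP at [238.129, 467.91, 226.741] pointing down, gripper open.
Joint ranges: [-2.53, 2.53], [-0.77, 2.02], [0.04, 2.7], [-1, 4.14], [0.28, 2.66], [-3.11, 3.11]. Speed limits (rad/s): [2.57, 2.57, 3.14, 3.14, 3.14, 3.14].

## Interface

Orientations are given as [roll, pitch, yaw] about the fixed x, y, z axes, in that order (R = Rz(yaw) Ry(pitch) Rx(roll)).
In Python, from plant import bot gives the robot as it stands.
- The arm moves only by the tool jog_arm, never from a script. Its argument "targets" is a list of rows, each an object with "xyz": the shift along the tool's x, y, z as a fraction of full scale, a list of three; "spin": the turn about the tool's z as a fraction of full scale. In form: [{"xyz": [x, y, z], "spin": spin}, ...]. A call has exactly 10 rows; each row shifts and turns the commanded pose from where the row before left it, along the tool's axes as they then stand; what a row does not reach is not made up. Full scale, the value 1, is 80 mm for a shift and 0.1 rad for a turn. A row lasts 1/8 s, in which the tool goes at most 62.5 mm and 10.7 degrees, less where a joint would pass 70% of its speed; a pose out of reach is approached as far as the arm can. A call with a number of a shift or a turn outside -1 to 1 is refused whole. A call with a gripper value outside its range is refused whole. "gripper" is the opening in per cent of the stroke, from 0 (shut) to 100 (fully open), set as the call begins (left out, the last holds). The fingers move at their own pace and stop on an object; the grip force is fixed at half the most. Time passes only in rows, so rows that do not move let the fingers close, or fill a call up. It gives the time, the measured TCP pose, the force, the opening and the grip force at its end, in the units of the state.
- bot.get_obs(): the state, without advancing time (a new reading comes with each control period).
- bot.capture(name): name is "side" or "top"; returns the picture (480x640x3 uint8, blue, green, red); there is no depth.
- bot.get_calibration(name): a dict with "vfov" (degrees; the focal length in pixels is half the picture's height over the tangent of half this angle, whatever the lens; pixels are square), "cx", "cy" (the principal point, pixels), "eye" and "rotation" of the camera in the world. Camera axes: x right, y down, z forward; pixel columns grow to the right and rows downward; lengths in mm; the calibration is good to about 2 mm. A picture is of the moment at which its call begins. get_calibration takes no time and is no camera call.
- bot.close_job(): hands the job in; it is judged then, once.
The state is a dict: "time": time; "joint_positions": joint angles; "dq": joint speeds; "tau": joint torques, N m; "tool_pos": TCP position; "tcp_rot": TCP orientation; "contact_force": force on the tool from outside, world axes, zero at the start; "moment": the same for the moment, N m; "grip_width": finger opening in mm; "finger_force": force on a finger pad.
Only numpy, scipy, OpenCV 4.12 (cv2) and the standard library are available. Lean on these libraries where they do the work, as an engineer would, in place of code of your own. Each camera call takes 0.05 s, during which the arm holds its last target. There are 200 camera calls.

## Working session

There is one attempt and no reset: what is moved stays moved. The work goes in short steps, Python scripts to look and compute and a tool call to move; the robot and the scene stay as the last step left them, time stands still between calls to the robot, and variables do not carry over. Pictures are saved under pics/ and viewed, at most 10 in all, crops included, and the job is handed in when it is done.

Besides the shell and the picture viewer there is one more tool, called after "Call:" in YAML: its name, and indented under it one key for each argument. jog_arm: Moves the arm, as the interface text tells. Shift numbers are shares of 80 mm and turn numbers shares of 0.1 rad, none past 1 either way. Its arguments: {"type":"object","properties":{"targets":{"type":"array","items":{"type":"object","properties":{"xyz":{"type":"array","items":{"type":"number"}},"spin":{"type":"number"}}}},"gripper":{"type":"number"}},"required":["targets"]}

```bash
mkdir -p pics; python3 - <<'E'
from plant import bot
import cv2,numpy as np
o=bot.get_obs(); print(o['time'],o['tool_pos'],o['tcp_rot'])
for n in('top','side'):
    cv2.imwrite(f'pics/{n}0.png',bot.capture(n)); print(n,bot.get_calibration(n))
E
```

```text
0.0 [237.89791693 467.54089637 226.03526086] [-3.14003819e+00 -2.40503479e-04  2.67073892e+00]
top {'vfov': 54.822244375753314, 'cx': 315.7012861077645, 'cy': 237.20732403363024, 'eye': array([ 343.74146875, -215.88185078, 1165.94318613]), 'rotation': array([-2.99793358,  0.02137948, -1.56386625])}
side {'vfov': 56.76363734533348, 'cx': 317.6495013181356, 'cy': 239.50789693677334, 'eye': array([407.90194653, 377.44890698, 827.60038774]), 'rotation': array([-2.44194678,  0.01638795, -3.00493951])}
```

View pics/top0.png

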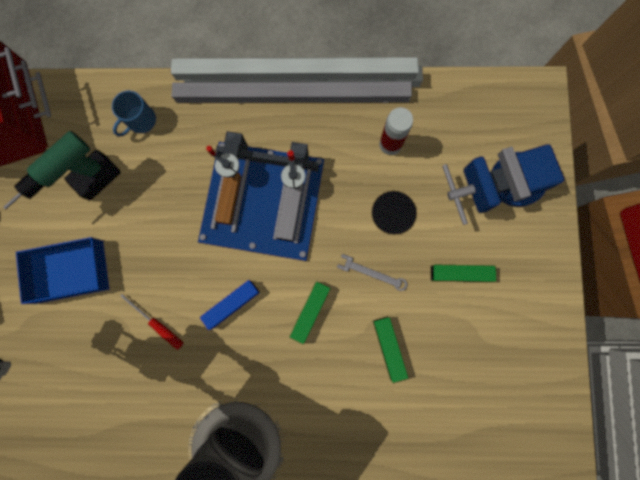

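View pics/side0.png

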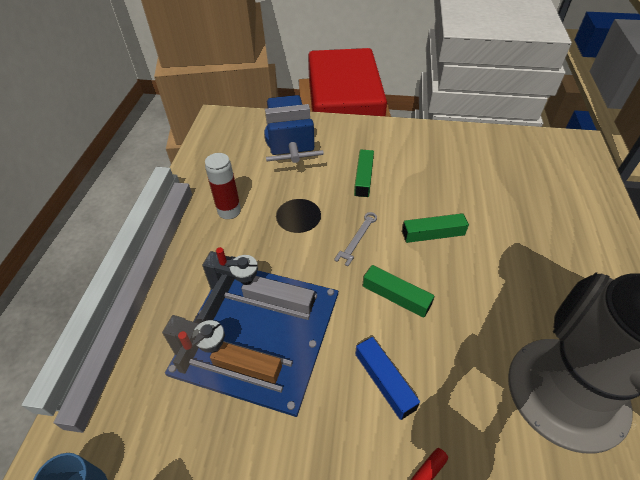

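Candidates (top view): steel bar in the right channel (290,212), brown offcut in the left channel (228,200), green bars (310,312), (391,350) and (463,273), blue bar (230,305), and long grey beams (295,80). The steel bar in the right channel fits the description, so I'll check it in close crops.

```bash
cat > h.py <<'E'
import cv2,numpy as np
from scipy.spatial.transform import Rotation as R
from plant import bot
def cam(n):
    c=bot.get_calibration(n); f=240/np.tan(np.radians(c['vfov']/2))
    return np.array(c['eye']),R.from_euler('xyz',c['rotation']).as_matrix(),f,c['cx'],c['cy']
def proj(n,P):
    e,r,f,cx,cy=cam(n); q=(np.atleast_2d(P)-e)@r; return np.c_[cx+f*q[:,0]/q[:,2],cy+f*q[:,1]/q[:,2]]
def back(n,uv,z):
    e,r,f,cx,cy=cam(n); d=r@np.array([(uv[0]-cx)/f,(uv[1]-cy)/f,1]); return e+d*(z-e[2])/d[2]
E
python3 - <<'E'
from h import *
print(proj('top',[[0,0,0],[238,468,227]]),proj('side',[[0,0,0]]))
t=cv2.imread('pics/top0.png')[120:270,185:345]; cv2.imwrite('pics/tc.png',cv2.resize(t,None,fx=4,fy=4,interpolation=2)[:600])
s=cv2.imread('pics/side0.png')[235:425,155:355]; cv2.imwrite('pics/sc.png',cv2.resize(s,None,fx=3,fy=3,interpolation=2))
E
```

```text
[[235.06491725 448.41677712]
 [-15.22858894 354.98475015]] [[567.94472651 391.32388305]]
```

View pics/tc.png

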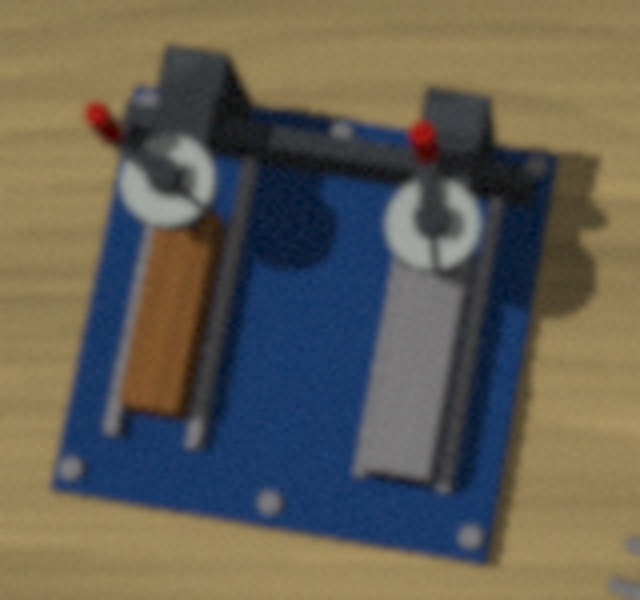

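View pics/sc.png

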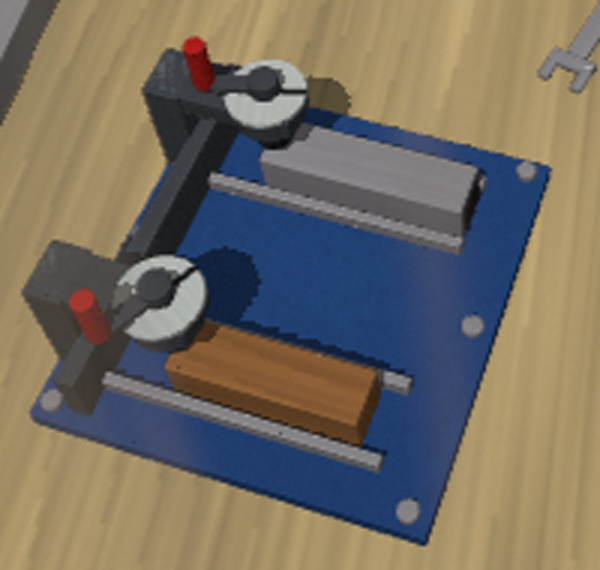

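Crops: the bare steel tube with black end plugs is in the right channel, and both cranks point roughly away from the robot. The right hub is at about (437,218) in the top crop and its peg top at about (423,135). Next I'll fit the fixture pose.

```bash
cat > fit.py <<'E'
from h import *
from scipy.optimize import least_squares
T=lambda x,y:('top',185+x/4,120+y/4); S=lambda x,y:('side',155+x/3,235+y/3)
pts=[(T(53,490),(-135,140,15)),(T(490,562),(-135,-140,15)),(T(555,152),(135,-140,15)),
(T(437,217),(45,-80,126)),(T(172,178),(45,80,126)),
(S(550,168),(-135,-140,15)),(S(428,543),(-135,140,15)),(S(33,415),(135,140,15)),
(S(265,80),(45,-80,126)),(S(157,285),(45,80,126))]
def W(p,L): 
    c,s=np.cos(p[2]),np.sin(p[2]); x,y,z=L; return [p[0]+c*x-s*y,p[1]+s*x+c*y,z]
def res(p):
    return np.concatenate([proj(m[0],W(p,(L[0]+(p[3] if abs(L[0])>100 else 0),L[1],L[2])))[0]-m[1:] for m,L in pts])
s=least_squares(res,[500,-200,-.1,0],loss='soft_l1'); p=s.x
if __name__=='__main__':
    print(p,res(p).round(1).reshape(-1,2).tolist())
    c,sn=np.cos(p[2]),np.sin(p[2])
    fx=lambda w:np.array([[c,sn],[-sn,c]])@(w[:2]-p[:2])
    for nm,m,z in [('hub',T(437,217),126),('peg top',T(423,130),159),('peg top s',S(193,42),159),('tube near L top',T(357,470),55),('tube near R',T(432,478),55),
      ('near s R',S(481,167),55),('near s L',S(463,205),55),('L peg',T(95,105),159)]:
        w=back(m[0],m[1:],z); print(nm,w.round(1),fx(w).round(1))
    print('hub',W(p,(45,-80,142)))
E
python3 fit.py
```

```text
[608.33844273 -48.76615951 -31.5735331   -3.13741503] [[-2.0, 0.6], [-1.9, 0.5], [-0.7, -0.1], [-3.0, 0.5], [-4.2, -0.3], [0.2, -2.5], [0.2, -2.6], [-1.4, -0.7], [-0.3, -1.6], [0.2, -1.1]]
hub [ 641.4 -141.8  126. ] [ 47.2 -86.7]
peg top [ 682.6 -135.6  159. ] [ 87.  -74.1]
peg top s [ 681.7 -131.4  159. ] [ 85.4 -70.1]
tube near L top [503.2 -90.2  55. ] [-97.3 -57.5]
tube near R [ 498.5 -135.9   55. ] [ -94.8 -103.3]
near s R [ 494.9 -127.2   55. ] [-99.7 -95.3]
near s L [502.7 -95.4  55. ] [-97.  -62.6]
L peg [697.4  51.5 159. ] [ 72.2 113. ]
hub [np.float64(640.2243115514179), np.float64(-134.83759129210938), 142]
```

```bash
cat > plan.py <<'E'
# plan.go(target_xyz, yaw, n): rows of equal world steps in tool axes, from the measured pose
from fit import *
import json
def go(P,yaw,n,start=None):
    o=bot.get_obs(); q=start or (np.array(o['tool_pos']),o['tcp_rot'][2]); p0=np.array(q[0],float); y=q[1]
    dy=(yaw-y+np.pi)%(2*np.pi)-np.pi; st=(np.array(P)-p0)/n; out=[]
    for i in range(n):
        d=R.from_euler('xyz',[np.pi,0,y]).inv().apply(st)/80
        sp=-dy/n/.1; out.append({"xyz":d.round(3).tolist(),"spin":round(sp,2)}); y+=dy/n
    print(json.dumps(out)); return np.array(P),yaw
F=lambda x,y,z:np.array(W(p,(x,y,z)))
YAW=p[2]+10*np.pi+np.pi
E
python3 - <<'E'
from plan import *
print(p[2]+10*np.pi,YAW,F(-150,-80,200))
go(F(-140,-80,180),YAW,16)
E
```

```text
Traceback (most recent call last):
  File "plan.py", line 2, in <module>
    from fit import *
  File "fit.py", line 12, in <module>
    s=least_squares(res,[500,-200,-.1,0],loss='soft_l1'); p=s.x
  File "fit.py", line 11, in res
    return np.concatenate([proj(m[0],W(p,(L[0]+(p[3] if abs(L[0])>100 else 0),L[1],L[2])))[0]-m[1:] for m,L in pts])
                           ~~~~^^^^^^^^^^^^^^^^^^^^^^^^^^^^^^^^^^^^^^^^^^^^^^^^^^^^^^^^^^^
  File "h.py", line 8, in proj
    e,r,f,cx,cy=cam(n); q=(np.atleast_2d(P)-e)@r; return np.c_[cx+f*q[:,0]/q[:,2],cy+f*q[:,1]/q[:,2]]
                ~~~^^^
  File "h.py", line 5, in cam
    c=bot.get_calibration(n); f=240/np.tan(np.radians(c['vfov']/2))
ValueError: time passes only in moves, steps and waits
```

```bash
python3 - <<'E'
s=open('h.py').read().replace("def cam(n)","from functools import lru_cache\n@lru_cache\ndef cam(n)"); open('h.py','w').write(s)
s=open('plan.py').read().replace("from fit import *","""from h import *
p=[608.34,-48.77,-0.1576]
def W(p,L):
    c,s=np.cos(p[2]),np.sin(p[2]); x,y,z=L; return [p[0]+c*x-s*y,p[1]+s*x+c*y,z]""").replace("+10*np.pi+np.pi","+np.pi"); open('plan.py','w').write(s)
E
python3 - <<'E'
from plan import *
print(YAW,F(-140,-80,180))
go(F(-140,-80,180),YAW,16)
E
```

```text
2.983992653589793 [ 457.51917515 -105.80576764  180.        ]
[{"xyz": [-0.356, -0.321, 0.036], "spin": -0.2}, {"xyz": [-0.35, -0.328, 0.036], "spin": -0.2}, {"xyz": [-0.343, -0.335, 0.036], "spin": -0.2}, {"xyz": [-0.337, -0.342, 0.036], "spin": -0.2}, {"xyz": [-0.33, -0.348, 0.036], "spin": -0.2}, {"xyz": [-0.323, -0.355, 0.036], "spin": -0.2}, {"xyz": [-0.316, -0.361, 0.036], "spin": -0.2}, {"xyz": [-0.309, -0.367, 0.036], "spin": -0.2}, {"xyz": [-0.302, -0.373, 0.036], "spin": -0.2}, {"xyz": [-0.294, -0.379, 0.036], "spin": -0.2}, {"xyz": [-0.287, -0.385, 0.036], "spin": -0.2}, {"xyz": [-0.279, -0.39, 0.036], "spin": -0.2}, {"xyz": [-0.272, -0.395, 0.036], "spin": -0.2}, {"xyz": [-0.264, -0.401, 0.036], "spin": -0.2}, {"xyz": [-0.256, -0.406, 0.036], "spin": -0.2}, {"xyz": [-0.248, -0.411, 0.036], "spin": -0.2}]
```

Call:
jog_arm:
  gripper: 0
  targets:
    - {"xyz": [-0.356,-0.321,0.0],"spin": -0.2}
    - {"xyz": [-0.35,-0.328,0.0],"spin": -0.2}
    - {"xyz": [-0.343,-0.335,0.0],"spin": -0.2}
    - {"xyz": [-0.337,-0.342,0.0],"spin": -0.2}
    - {"xyz": [-0.33,-0.348,0.0],"spin": -0.2}
    - {"xyz": [-0.323,-0.355,0.0],"spin": -0.2}
    - {"xyz": [-0.316,-0.361,0.0],"spin": -0.2}
    - {"xyz": [-0.309,-0.367,0.0],"spin": -0.2}
    - {"xyz": [-0.302,-0.373,0.0],"spin": -0.2}
    - {"xyz": [-0.294,-0.379,0.0],"spin": -0.2}

```text
time: 1.35
tool_pos: [376.2, 108.6, 226.6]
tcp_rot: [3.142, -0.0, 2.871]
contact_force: [0.5, -0.0, -0.2]
grip_width: 1.1
finger_force: 0.0
```

```bash
python3 - <<'E'
from plan import *
go(F(-140,-80,60),YAW,10)
E
```

```text
[{"xyz": [-0.169, -0.231, 0.208], "spin": -0.11}, {"xyz": [-0.167, -0.233, 0.208], "spin": -0.11}, {"xyz": [-0.164, -0.235, 0.208], "spin": -0.11}, {"xyz": [-0.162, -0.237, 0.208], "spin": -0.11}, {"xyz": [-0.159, -0.239, 0.208], "spin": -0.11}, {"xyz": [-0.156, -0.24, 0.208], "spin": -0.11}, {"xyz": [-0.153, -0.242, 0.208], "spin": -0.11}, {"xyz": [-0.151, -0.244, 0.208], "spin": -0.11}, {"xyz": [-0.148, -0.245, 0.208], "spin": -0.11}, {"xyz": [-0.145, -0.247, 0.208], "spin": -0.11}]
```

Call:
jog_arm:
  targets:
    - {"xyz": [-0.169,-0.231,0.208],"spin": -0.11}
    - {"xyz": [-0.167,-0.233,0.208],"spin": -0.11}
    - {"xyz": [-0.164,-0.235,0.208],"spin": -0.11}
    - {"xyz": [-0.162,-0.237,0.208],"spin": -0.11}
    - {"xyz": [-0.159,-0.239,0.208],"spin": -0.11}
    - {"xyz": [-0.156,-0.24,0.208],"spin": -0.11}
    - {"xyz": [-0.153,-0.242,0.208],"spin": -0.11}
    - {"xyz": [-0.151,-0.244,0.208],"spin": -0.11}
    - {"xyz": [-0.148,-0.245,0.208],"spin": -0.11}
    - {"xyz": [0,0,0],"spin": 0}

```text
time: 2.6
tool_pos: [448.5, -84.0, 75.8]
tcp_rot: [3.141, -0.002, 2.968]
contact_force: [-0.3, 0.1, -0.1]
grip_width: 0.4
finger_force: 0.0
```

```bash
python3 - <<'E'
from plan import *
o=bot.get_obs(); print(o['time'],o['tool_pos'],o['tcp_rot'])
a=bot.capture('side'); 
P=np.array(o['tool_pos']); print('tip proj side',proj('side',P),'crop',(proj('side',P)-[155,235])*3, 'top',proj('top',P))
go(F(-125,-80,34),YAW,4)
cv2.imwrite('pics/s1.png',cv2.resize(a[235:425,155:415],None,fx=3,fy=3,interpolation=2))
E
```

```text
2.6 [448.49911318 -83.99240985  75.78334955] [ 3.14111252e+00 -2.41964458e-03  2.96780321e+00]
tip proj side [[335.44280587 305.59757869]] crop [[541.3284176  211.79273606]] top [[270.19640677 259.09286134]]
[{"xyz": [-0.087, -0.064, 0.133], "spin": -0.04}, {"xyz": [-0.087, -0.064, 0.133], "spin": -0.04}, {"xyz": [-0.087, -0.064, 0.133], "spin": -0.04}, {"xyz": [-0.086, -0.065, 0.133], "spin": -0.04}]
```

View pics/s1.png

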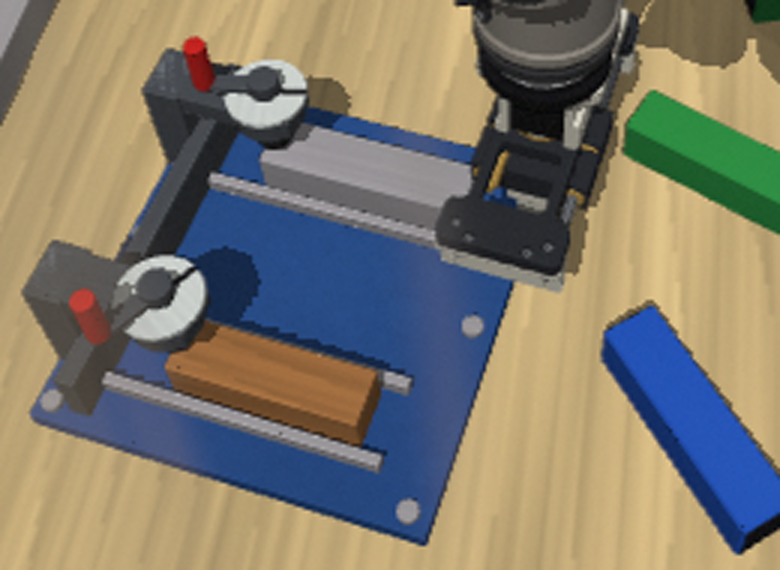

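```bash
python3 - <<'E'
from plan import *
y=2.968
for x in(-37.5,37.5):
  for z in (-66,-90):
    P=np.array([448.5,-84,75.8])+R.from_euler('xyz',[np.pi,0,y]).apply([x,95,z]); print(x,z,(proj('side',P)-[155,235])*3)
E
```

```text
-37.5 -66 [[434.75111672 269.75505444]]
-37.5 -90 [[432.76027993 248.67853647]]
37.5 -66 [[559.43427491 304.58065958]]
37.5 -90 [[560.50215673 283.92372621]]
```

Call:
jog_arm:
  targets:
    - {"xyz": [-0.06,-0.064,0.133],"spin": -0.04}
    - {"xyz": [-0.06,-0.064,0.133],"spin": -0.04}
    - {"xyz": [-0.06,-0.064,0.133],"spin": -0.04}
    - {"xyz": [-0.06,-0.065,0.133],"spin": -0.04}
    - {"xyz": [-0.03,0,0],"spin": 0}
    - {"xyz": [-0.03,0,0],"spin": 0}
    - {"xyz": [-0.03,0,0],"spin": 0}
    - {"xyz": [-0.03,0,0],"spin": 0}
    - {"xyz": [-0.03,0,0],"spin": 0}
    - {"xyz": [-0.03,0,0],"spin": 0}

```text
time: 3.9
tool_pos: [478.9, -108.9, 34.5]
tcp_rot: [3.142, 0.0, 2.986]
contact_force: [0.3, -0.3, 0.2]
grip_width: 0.4
finger_force: 0.0
```

```bash
cat >> plan.py <<'E'
def fx(w):
    c,s=np.cos(p[2]),np.sin(p[2]); return np.array([[c,s],[-s,c]])@(np.array(w)[:2]-p[:2])
def st():
    o=bot.get_obs(); f=np.array(o['contact_force']); print(o['time'],'fix',fx(o['tool_pos']).round(1),'z',o['tool_pos'][2].round(1),'F',(fx(f[:2]+p[:2])).round(1),f[2].round(1),'yaw',o['tcp_rot'][2].round(3),'j6',o['joint_positions'][5].round(2)); return o
E
python3 -c "
from plan import *
st()"
```

```text
3.9 fix [-118.4  -79.7] z 34.5 F [ 0.3 -0.2] 0.2 yaw 2.986 j6 -1.8
```

Call:
jog_arm:
  targets:
    - {"xyz": [-0.05,0,0]}
    - {"xyz": [-0.05,0,0]}
    - {"xyz": [-0.05,0,0]}
    - {"xyz": [-0.05,0,0]}
    - {"xyz": [-0.05,0,0]}
    - {"xyz": [-0.05,0,0]}
    - {"xyz": [-0.05,0,0]}
    - {"xyz": [-0.04,0,0]}
    - {"xyz": [-0.04,0,0]}
    - {"xyz": [-0.04,0,0]}

```text
invalid input
```

```bash
python3 -c "
from plan import *
st()"
```

```text
3.9 fix [-118.4  -79.7] z 34.5 F [ 0.3 -0.2] 0.2 yaw 2.986 j6 -1.8
```

Call:
jog_arm:
  targets:
    - {"xyz": [-0.05,0,0],"spin": 0}
    - {"xyz": [-0.05,0,0],"spin": 0}
    - {"xyz": [-0.05,0,0],"spin": 0}
    - {"xyz": [-0.05,0,0],"spin": 0}
    - {"xyz": [-0.05,0,0],"spin": 0}
    - {"xyz": [-0.05,0,0],"spin": 0}
    - {"xyz": [-0.05,0,0],"spin": 0}
    - {"xyz": [-0.04,0,0],"spin": 0}
    - {"xyz": [-0.04,0,0],"spin": 0}
    - {"xyz": [-0.04,0,0],"spin": 0}

```text
time: 5.15
tool_pos: [516.1, -114.8, 34.4]
tcp_rot: [3.141, 0.0, 2.986]
contact_force: [-1.0, -0.9, -1.5]
grip_width: 0.2
finger_force: 0.9
```

```bash
python3 -c "
from plan import *
st()"
```

```text
5.15 fix [-80.8 -79.7] z 34.4 F [-0.8 -1.1] -1.5 yaw 2.986 j6 -1.78
```

Call:
jog_arm:
  targets:
    - {"xyz": [-0.02,0,0],"spin": 0}
    - {"xyz": [-0.02,0,0],"spin": 0}
    - {"xyz": [-0.02,0,0],"spin": 0}
    - {"xyz": [-0.02,0,0],"spin": 0}
    - {"xyz": [-0.02,0,0],"spin": 0}
    - {"xyz": [-0.0,0,0],"spin": 0}
    - {"xyz": [0,0,0],"spin": 0}
    - {"xyz": [0,0,0],"spin": 0}
    - {"xyz": [0,0,0],"spin": 0}
    - {"xyz": [0,0,0],"spin": 0}

```text
time: 6.4
tool_pos: [524.1, -116.1, 34.6]
tcp_rot: [-3.142, 0.001, 2.986]
contact_force: [0.0, 0.6, 1.0]
grip_width: 0.4
finger_force: 0.0
```

```bash
python3 -c "
from plan import *
st()
cv2.imwrite('pics/t2.png',np.hstack([cv2.resize(bot.capture('top')[120:270,185:345],None,fx=2.5,fy=2.5,interpolation=2),cv2.resize(bot.capture('side')[225:375,180:340],None,fx=2.5,fy=2.5,interpolation=2)]))"
```

```text
6.4 fix [-72.6 -79.7] z 34.6 F [-0.1  0.6] 1.0 yaw 2.986 j6 -1.78
```

View pics/t2.png

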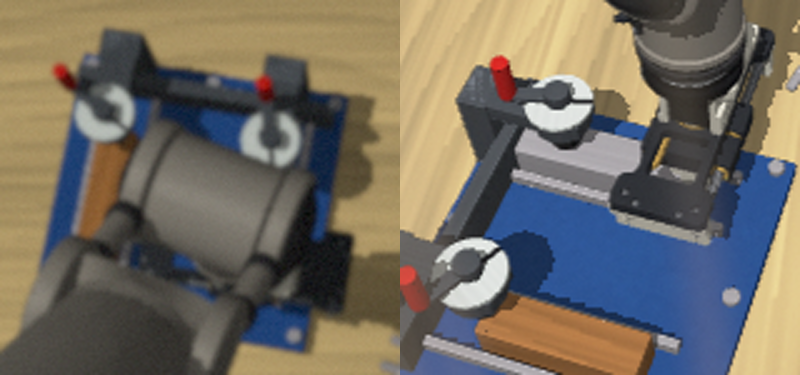

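The tube has slid toward the stop, and its far end is now under the pad. I'll keep pushing until the force rises.

Call:
jog_arm:
  targets:
    - {"xyz": [-0.015,0,0],"spin": 0}
    - {"xyz": [-0.015,0,0],"spin": 0}
    - {"xyz": [-0.015,0,0],"spin": 0}
    - {"xyz": [-0.01,0,0],"spin": 0}
    - {"xyz": [-0.01,0,0],"spin": 0}
    - {"xyz": [-0.0,0,0],"spin": 0}
    - {"xyz": [0,0,0],"spin": 0}
    - {"xyz": [0,0,0],"spin": 0}
    - {"xyz": [0,0,0],"spin": 0}
    - {"xyz": [0,0,0],"spin": 0}

```text
time: 7.75
tool_pos: [527.0, -116.4, 34.3]
tcp_rot: [3.141, -0.004, 2.986]
contact_force: [-10.6, 0.9, 8.6]
grip_width: 0.5
finger_force: 5.1
```

```bash
python3 -c "
from plan import *
st()"
```

```text
7.75 fix [-69.7 -79.6] z 34.3 F [-10.6  -0.8] 8.6 yaw 2.986 j6 -1.77
```

Call:
jog_arm:
  targets:
    - {"xyz": [-0.02,0,0],"spin": 0}
    - {"xyz": [-0.02,0,0],"spin": 0}
    - {"xyz": [0,0,0],"spin": 0}
    - {"xyz": [0,0,0],"spin": 0}
    - {"xyz": [0,0,0],"spin": 0}
    - {"xyz": [0,0,0],"spin": 0}
    - {"xyz": [0,0,0],"spin": 0}
    - {"xyz": [0,0,0],"spin": 0}
    - {"xyz": [0,0,0],"spin": 0}
    - {"xyz": [0,0,0],"spin": 0}

```text
time: 9.0
tool_pos: [527.0, -116.4, 34.3]
tcp_rot: [3.141, -0.011, 2.986]
contact_force: [-20.8, 0.6, 18.6]
grip_width: 0.2
finger_force: 10.7
```

```bash
python3 -c "
from plan import *
st()"
```

```text
9.0 fix [-69.7 -79.5] z 34.3 F [-20.6  -2.6] 18.6 yaw 2.986 j6 -1.77
```

The tube is home: it stopped dead at 20 N, at the expected position. Next I retreat, go up and wind the wrist.

Call:
jog_arm:
  targets:
    - {"xyz": [0.15,0,0],"spin": 0}
    - {"xyz": [0.2,0,0],"spin": 0}
    - {"xyz": [0.1,0,-0.4],"spin": 0}
    - {"xyz": [0,0,-0.7],"spin": 0}
    - {"xyz": [0,0,-0.7],"spin": -1}
    - {"xyz": [0,0,-0.4],"spin": -1}
    - {"xyz": [0,0,0],"spin": -1}
    - {"xyz": [0,0,0],"spin": -1}
    - {"xyz": [0,0,0],"spin": -1}
    - {"xyz": [0,0,0],"spin": -1}

```text
time: 10.25
tool_pos: [497.4, -111.9, 210.5]
tcp_rot: [-3.14, 0.002, -2.694]
contact_force: [-0.1, -0.2, 1.0]
grip_width: 0.4
finger_force: 0.0
```

```bash
python3 -c "
from plan import *
st()
cv2.imwrite('pics/t3.png',np.hstack([cv2.resize(bot.capture('top')[120:270,185:345],None,fx=2.5,fy=2.5,interpolation=2),cv2.resize(bot.capture('side')[225:375,180:340],None,fx=2.5,fy=2.5,interpolation=2)]))
go(F(58.7,-42.4,175),4.4,10)"
```

```text
10.25 fix [-99.7 -79.8] z 210.5 F [-0.1 -0.2] 1.0 yaw -2.694 j6 -2.39
[{"xyz": [-0.19, -0.074, 0.044], "spin": -0.81}, {"xyz": [-0.183, -0.089, 0.044], "spin": -0.81}, {"xyz": [-0.175, -0.104, 0.044], "spin": -0.81}, {"xyz": [-0.166, -0.117, 0.044], "spin": -0.81}, {"xyz": [-0.156, -0.131, 0.044], "spin": -0.81}, {"xyz": [-0.145, -0.143, 0.044], "spin": -0.81}, {"xyz": [-0.133, -0.154, 0.044], "spin": -0.81}, {"xyz": [-0.12, -0.164, 0.044], "spin": -0.81}, {"xyz": [-0.106, -0.174, 0.044], "spin": -0.81}, {"xyz": [-0.092, -0.182, 0.044], "spin": -0.81}]
```

```bash
cat >> plan.py <<'E'
def rows(poses):  # poses: list of (xyz,yaw); first is the present one
    out=[]
    for (a,ya),(b,yb) in zip(poses,poses[1:]):
        d=R.from_euler('xyz',[np.pi,0,ya]).inv().apply(np.array(b)-a)/80
        out.append({"xyz":d.round(3).tolist(),"spin":round(-(yb-ya)/.1,2)})
    print(json.dumps(out))
HUB=F(45,-80,0)
def pose(phi,z=132,lag=17,ymax=4.2,ymin=-1.6):
    yaw=np.clip(phi-np.pi/2,ymin,ymax); u=lambda a:np.array([np.cos(a),np.sin(a),0])
    return HUB+40*u(phi)-lag*u(yaw)+[0,0,z],yaw
def here(): 
    o=st(); y=o['tcp_rot'][2]; return np.array(o['tool_pos']),y
E
python3 -c "
from plan import *
P,y=pose(2*np.pi+.105,175,lag=34); print(P,y,fx(P))
a,ya=here(); ya+=2*np.pi
rows([(a+(P-a)*k/7,ya+(y-ya)*k/7) for k in range(8)])
"
```

```text
[ 696.67500423 -101.01535947  175.        ] 4.2 [ 95.44007698 -37.73383448]
10.35 fix [-99.8 -79.8] z 210.5 F [-0.6  0.4] 1.0 yaw -2.697 j6 -2.39
[{"xyz": [-0.33, -0.136, 0.063], "spin": -0.88}, {"xyz": [-0.317, -0.164, 0.063], "spin": -0.88}, {"xyz": [-0.301, -0.191, 0.063], "spin": -0.88}, {"xyz": [-0.283, -0.217, 0.063], "spin": -0.88}, {"xyz": [-0.263, -0.241, 0.063], "spin": -0.88}, {"xyz": [-0.241, -0.263, 0.063], "spin": -0.88}, {"xyz": [-0.217, -0.283, 0.063], "spin": -0.88}]
```

View pics/t3.png

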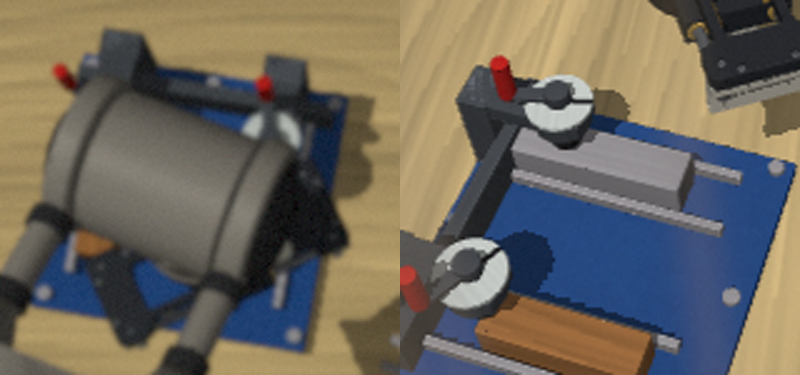

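Call:
jog_arm:
  targets:
    - {"xyz": [-0.33,-0.136,0.063],"spin": -0.88}
    - {"xyz": [-0.317,-0.164,0.063],"spin": -0.88}
    - {"xyz": [-0.301,-0.191,0.063],"spin": -0.88}
    - {"xyz": [-0.283,-0.217,0.063],"spin": -0.88}
    - {"xyz": [-0.263,-0.241,0.063],"spin": -0.88}
    - {"xyz": [-0.241,-0.263,0.063],"spin": -0.88}
    - {"xyz": [-0.217,-0.283,0.063],"spin": -0.88}
    - {"xyz": [0,0,0],"spin": 0}
    - {"xyz": [0,0,0],"spin": 0}
    - {"xyz": [0,0,0],"spin": 0}

```text
time: 11.6
tool_pos: [695.5, -100.9, 175.7]
tcp_rot: [-3.141, 0.0, -2.083]
contact_force: [-0.4, -0.7, -0.0]
grip_width: 0.4
finger_force: 0.0
```

```bash
python3 -c "
from plan import *
a,ya=here(); ya+=2*np.pi
t=bot.capture('top');s=bot.capture('side')
cv2.imwrite('pics/t4.png',np.hstack([cv2.resize(t[120:240,235:355],None,fx=3.3,fy=3.3,interpolation=2),cv2.resize(s[225:345,180:300],None,fx=3.3,fy=3.3,interpolation=2)]))
"
```

```text
11.6 fix [ 94.3 -37.8] z 175.7 F [-0.3 -0.7] -0.0 yaw -2.083 j6 -2.88
```

View pics/t4.png

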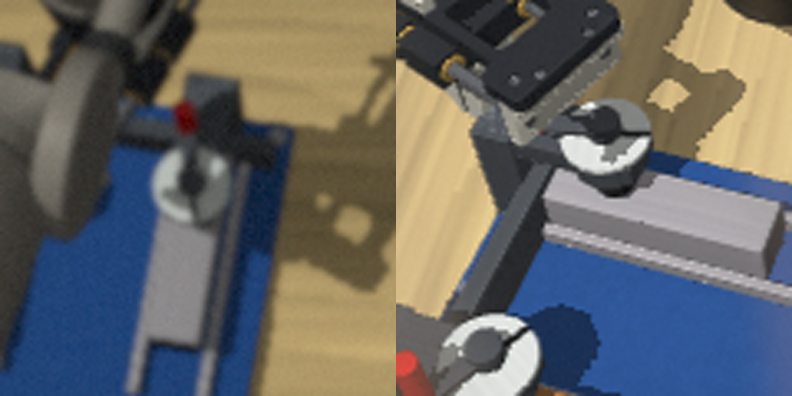

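Top view: the gripper is left of the peg, which is at (185,117) in the left half, and the dial is in clear view. Now I lower and start pushing.

```bash
python3 -c "
from plan import *
a,ya=here(); ya+=2*np.pi; f0=2*np.pi+.105
L=[(a,ya)]+[pose(f0,153,34),pose(f0,132,34)]+[pose(f0,lag=l) for l in (28,23,18)]+[pose(f0-.07*k) for k in range(1,6)]
rows(L)"
```

```text
11.7 fix [ 94.4 -37.9] z 175.8 F [-0.   0.1] 0.4 yaw -2.082 j6 -2.88
[{"xyz": [-0.006, -0.011, 0.286], "spin": 0.01}, {"xyz": [0.0, -0.0, 0.262], "spin": -0.0}, {"xyz": [0.075, -0.0, -0.0], "spin": -0.0}, {"xyz": [0.063, 0.0, 0.0], "spin": -0.0}, {"xyz": [0.062, -0.0, -0.0], "spin": -0.0}, {"xyz": [0.042, -0.019, -0.0], "spin": -0.0}, {"xyz": [0.03, -0.017, -0.0], "spin": -0.0}, {"xyz": [0.032, -0.015, -0.0], "spin": -0.0}, {"xyz": [0.033, -0.013, -0.0], "spin": -0.0}, {"xyz": [0.033, -0.01, -0.0], "spin": -0.0}]
```

Call:
jog_arm:
  targets:
    - {"xyz": [-0.006,-0.011,0.286],"spin": 0}
    - {"xyz": [0.0,0,0.262],"spin": 0}
    - {"xyz": [0.075,0,0],"spin": 0}
    - {"xyz": [0.063,0.0,0.0],"spin": 0}
    - {"xyz": [0.062,0,0],"spin": 0}
    - {"xyz": [0.042,-0.019,0],"spin": 0}
    - {"xyz": [0.03,-0.017,0],"spin": 0}
    - {"xyz": [0.032,-0.015,0],"spin": 0}
    - {"xyz": [0.033,-0.013,0],"spin": 0}
    - {"xyz": [0.033,-0.01,0],"spin": 0}

```text
time: 12.95
tool_pos: [687.0, -129.7, 130.7]
tcp_rot: [3.14, -0.001, -2.081]
contact_force: [1.9, 1.0, -0.0]
grip_width: 0.6
finger_force: 0.8
```

```bash
python3 -c "
from plan import *
a,ya=here(); ya+=2*np.pi; f0=2*np.pi+.105
t=bot.capture('top');s=bot.capture('side')
cv2.imwrite('pics/t5.png',np.hstack([cv2.resize(t[120:240,235:355],None,fx=3.3,fy=3.3,interpolation=2),cv2.resize(s[225:345,180:300],None,fx=3.3,fy=3.3,interpolation=2)]))
P=pose(f0-.35); print(P,a,ya)
rows([P]+[pose(f0-.35-.1*k) for k in range(1,11)])"
```

```text
12.95 fix [ 90.4 -67.6] z 130.7 F [1.8 1.3] -0.0 yaw -2.081 j6 -2.93
(array([ 687.36636075, -129.72668735,  132.        ]), np.float64(4.2)) [ 687.02951246 -129.71117768  130.73125872] 4.201791924085649
[{"xyz": [0.049, -0.011, -0.0], "spin": -0.0}, {"xyz": [0.05, -0.006, -0.0], "spin": -0.0}, {"xyz": [0.05, -0.008, -0.0], "spin": 0.33}, {"xyz": [0.051, -0.019, -0.0], "spin": 1.0}, {"xyz": [0.051, -0.019, -0.0], "spin": 1.0}, {"xyz": [0.051, -0.019, -0.0], "spin": 1.0}, {"xyz": [0.051, -0.019, -0.0], "spin": 1.0}, {"xyz": [0.051, -0.019, -0.0], "spin": 1.0}, {"xyz": [0.051, -0.019, -0.0], "spin": 1.0}, {"xyz": [0.051, -0.019, -0.0], "spin": 1.0}]
```

View pics/t5.png

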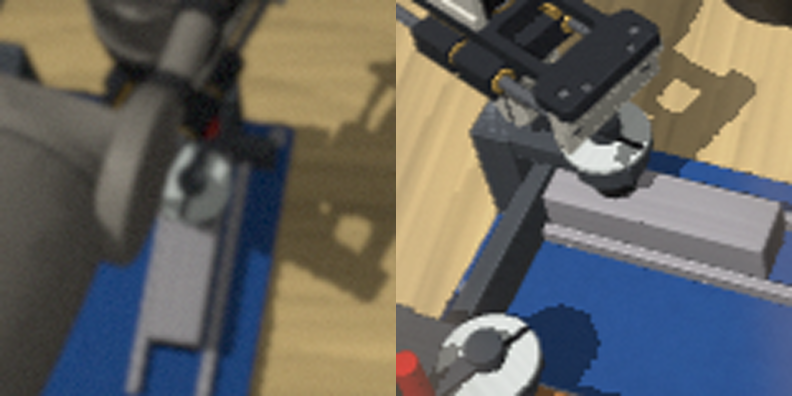

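Call:
jog_arm:
  targets:
    - {"xyz": [0.049,-0.011,-0.02],"spin": 0}
    - {"xyz": [0.05,-0.006,0],"spin": 0}
    - {"xyz": [0.05,-0.008,0],"spin": 0.33}
    - {"xyz": [0.051,-0.019,0],"spin": 1.0}
    - {"xyz": [0.051,-0.019,0],"spin": 1.0}
    - {"xyz": [0.051,-0.019,0],"spin": 1.0}
    - {"xyz": [0.051,-0.019,0],"spin": 1.0}
    - {"xyz": [0.051,-0.019,0],"spin": 1.0}
    - {"xyz": [0.051,-0.019,0],"spin": 1.0}
    - {"xyz": [0.051,-0.019,0],"spin": 1.0}

```text
time: 14.3
tool_pos: [669.4, -167.7, 132.9]
tcp_rot: [3.141, -0.0, -2.819]
contact_force: [0.3, 1.4, -0.7]
grip_width: 0.7
finger_force: 0.5
```

```bash
cat >> plan.py <<'E'
def ring(n,img,z=112,r=(16,19,22,25),off=(0,0)):  # brightness round the dial, world angle every 10 deg
    g=cv2.cvtColor(img,cv2.COLOR_BGR2GRAY).astype(np.float32); a=np.radians(np.arange(0,360,10))
    v=[]
    for k in r:
        q=proj(n,np.c_[HUB[0]+k*np.cos(a),HUB[1]+k*np.sin(a),0*a+z])+off
        v.append(cv2.remap(g,q[:,0].astype(np.float32)[None],q[:,1].astype(np.float32)[None],1)[0])
    return np.mean(v,0).astype(int)
def chk(name,phi):
    a,ya=here(); P,y=pose(phi); d=R.from_euler('xyz',[np.pi,0,y]).inv().apply(P-a); print('cmd-meas tool axes',d.round(1),'yaw cmd',round(y,2))
    for n in('top','side'):
        im=bot.capture(n); cv2.imwrite(f'pics/{name}{n}.png',im); 
        print(n,ring(n,im,off=(3,0) if n=='top' else (0,1.3)))
E
python3 -c "
from plan import *
o=HUB
for n,f in(('top','pics/top0.png'),('side','pics/side0.png')): print(n,ring(n,cv2.imread(f),off=(3,0) if n=='top' else (0,1.3)))
chk('a',2*np.pi+.105-1.35)"
```

```text
top [ 75  58  59  82 114 127 133 142 150 154 157 160 162 162 160 155 135 102
 113 138 138 136 131 128 129 129 127 130 132 134 137 144 145 149 145 113]
side [ 52 151 176 177 176 177 177 175 178 174 176 174 173 172 169 168 167 167
 132  38 143 174 180 178 168 157 124 123 109  91  84  86  97  76  62  64]
14.3 fix [  78.9 -107.8] z 132.9 F [0.1 1.4] -0.7 yaw -2.819 j6 -2.25
cmd-meas tool axes [0.1 0.4 0.9] yaw cmd 3.47
top [109 111 111 110 107 104  99  96  94  92  96 104 121 130 131 130 129 122
  97  67  54  50  50  49  51  49  51  49  49  50  54  64  85 103 108 109]
side [218 221 222 222 222 222 222 223 223 175  85 209 223 216 216 213 212 207
 209 211 216 217 174 148 124 123 113  90  53  46  46  56  70  90 112 136]
```

Call:
jog_arm:
  targets:
    - {"xyz": [0.051,-0.019,0],"spin": 1.0}
    - {"xyz": [0.051,-0.019,0],"spin": 1.0}
    - {"xyz": [0.051,-0.019,0],"spin": 1.0}
    - {"xyz": [0.051,-0.019,0],"spin": 1.0}
    - {"xyz": [0.051,-0.019,0],"spin": 1.0}
    - {"xyz": [0.051,-0.019,0],"spin": 1.0}
    - {"xyz": [0.051,-0.019,0],"spin": 1.0}
    - {"xyz": [0.051,-0.019,0],"spin": 1.0}
    - {"xyz": [0.051,-0.019,0],"spin": 1.0}
    - {"xyz": [0.051,-0.019,0],"spin": 1.0}

```text
time: 15.65
tool_pos: [629.1, -177.1, 133.1]
tcp_rot: [3.141, 0.001, 2.467]
contact_force: [1.2, -0.5, 0.8]
grip_width: 0.1
finger_force: 0.6
```

```bash
python3 -c "
from plan import *
chk('b',2*np.pi+.105-2.35)"
```

```text
15.65 fix [  40.7 -123.5] z 133.1 F [ 1.3 -0.3] 0.8 yaw 2.467 j6 -1.29
cmd-meas tool axes [ 0.7 -0.   1.1] yaw cmd 2.47
top [ 44  49  56  53  57  68 118 158 171 177 182 183 179 170 163 160 163 167
 168 162 143 110  83  71  64  54  48  85 126 112  71  49  42  44  46  46]
side [220 227 226 183  52 202 228 228 228 227 227 220 224 216 219 213 212 210
 213 214 217 221 221  92  74  86  80 111 139  93  88  86 111 156 191 211]
```

Call:
jog_arm:
  targets:
    - {"xyz": [0.051,-0.019,0],"spin": 1.0}
    - {"xyz": [0.051,-0.019,0],"spin": 1.0}
    - {"xyz": [0.051,-0.019,0],"spin": 1.0}
    - {"xyz": [0.051,-0.019,0],"spin": 1.0}
    - {"xyz": [0.051,-0.019,0],"spin": 1.0}
    - {"xyz": [0.051,-0.019,0],"spin": 1.0}
    - {"xyz": [0.051,-0.019,0],"spin": 1.0}
    - {"xyz": [0.051,-0.019,0],"spin": 1.0}
    - {"xyz": [0.051,-0.019,0],"spin": 1.0}
    - {"xyz": [0.051,-0.019,0],"spin": 1.0}

```text
time: 17.0
tool_pos: [599.1, -148.5, 133.1]
tcp_rot: [3.141, 0.001, 1.469]
contact_force: [1.0, -1.1, -0.0]
grip_width: 0.3
finger_force: 0.5
```

```bash
python3 -c "
from plan import *
chk('c',2*np.pi+.105-3.35)"
```

```text
17.0 fix [  6.5 -99.9] z 133.1 F [ 1.2 -0.9] -0.0 yaw 1.469 j6 -0.26
cmd-meas tool axes [ 0.8 -0.5  1.1] yaw cmd 1.47
top [ 91  88  84  79  73  68  74  91  78  54  50  52  59  65  61  55  54  78
  98 105 105 104 100  99  97  97  95  79  56  43  39  45  53  68  87  91]
side [197 228 229 229 229 227 227 227 228 224 224 222 224 216 217 213 205  91
  84  85  87 133 177 210 207 197 161 159 141 119 107 113 131 159 170  49]
```

Call:
jog_arm:
  targets:
    - {"xyz": [0.051,-0.019,0],"spin": 1.0}
    - {"xyz": [0.051,-0.019,0],"spin": 1.0}
    - {"xyz": [0.051,-0.019,0],"spin": 1.0}
    - {"xyz": [0.051,-0.019,0],"spin": 1.0}
    - {"xyz": [0,0,0],"spin": 0}
    - {"xyz": [0,0,0],"spin": 0}
    - {"xyz": [0,0,0],"spin": 0}
    - {"xyz": [0,0,0],"spin": 0}
    - {"xyz": [0,0,0],"spin": 0}
    - {"xyz": [0,0,0],"spin": 0}

```text
time: 18.35
tool_pos: [597.1, -130.9, 132.9]
tcp_rot: [-3.142, -0.0, 1.069]
contact_force: [-1.0, 0.7, 0.2]
grip_width: 0.5
finger_force: 0.0
```

```bash
python3 -c "
from plan import *
chk('d',2*np.pi+.105-3.75)"
```

```text
18.35 fix [  1.8 -82.8] z 132.9 F [-1.1  0.5] 0.2 yaw 1.069 j6 0.16
cmd-meas tool axes [ 0.3 -0.3  0.9] yaw cmd 1.07
top [ 98  91  75  61  60  64  62  57  53  57  69  86 100 106 105 100  91  80
  67  57  46  31  26  22  21  21  21  21  19  25  32  46  69  90 100 100]
side [224 228 228 227 227 228 228 226 227 226 225 219 223 215 133  82  76  69
  67  65  71  95 109 125 172 199 163 159 141 119 112 113 126  68 182 212]
```

Call:
jog_arm:
  targets:
    - {"xyz": [0.051,-0.019,0],"spin": 1.0}
    - {"xyz": [0.051,-0.019,0],"spin": 1.0}
    - {"xyz": [0.051,-0.019,0],"spin": 1.0}
    - {"xyz": [0.051,-0.019,0],"spin": 1.0}
    - {"xyz": [0.051,-0.019,0],"spin": 1.0}
    - {"xyz": [0.051,-0.019,0],"spin": 1.0}
    - {"xyz": [0.051,-0.019,0],"spin": 1.0}
    - {"xyz": [0,0,0],"spin": 0}
    - {"xyz": [0,0,0],"spin": 0}
    - {"xyz": [0,0,0],"spin": 0}

```text
time: 19.7
tool_pos: [609.9, -104.0, 132.9]
tcp_rot: [3.142, -0.0, 0.37]
contact_force: [0.1, 0.3, -0.2]
grip_width: 0.6
finger_force: 0.0
```

```bash
python3 -c "
from plan import *
chk('e',2*np.pi+.105-4.45)"
```

```text
19.7 fix [ 10.2 -54.3] z 132.9 F [0.1 0.3] -0.2 yaw 0.37 j6 0.91
cmd-meas tool axes [ 0.2 -0.4  0.9] yaw cmd 0.37
top [170 155 125  88  68  55  43  29  20  19  30  34  25  19  20  25  33  48
  68  76  73  73  69  61  55  57  60  58  38  24  55 117 156 172 178 178]
side [ 77  65 129  96  50  50  51  49  50  50  50  50  50  50  50  50  51  50
  51  50  51  50  50  50  56  87 106 124 133 132 132 126 113  91  61  75]
```

Call:
jog_arm:
  targets:
    - {"xyz": [0.051,-0.019,0],"spin": 1.0}
    - {"xyz": [0.051,-0.019,0],"spin": 1.0}
    - {"xyz": [0.051,-0.019,0],"spin": 1.0}
    - {"xyz": [0.051,-0.019,0],"spin": 1.0}
    - {"xyz": [0.051,-0.019,0],"spin": 1.0}
    - {"xyz": [0,0,0],"spin": 0}
    - {"xyz": [0,0,0],"spin": 0}
    - {"xyz": [0,0,0],"spin": 0}
    - {"xyz": [0,0,0],"spin": 0}
    - {"xyz": [0,0,0],"spin": 0}

```text
time: 21.05
tool_pos: [628.6, -93.1, 132.9]
tcp_rot: [-3.142, -0.0, -0.131]
contact_force: [0.5, 0.4, 0.7]
grip_width: 0.4
finger_force: 0.0
```

```bash
python3 -c "
from plan import *
chk('f',2*np.pi+.105-4.95)"
```

```text
21.05 fix [ 26.9 -40.7] z 132.9 F [0.4 0.4] 0.7 yaw -0.131 j6 1.43
cmd-meas tool axes [ 0.1 -0.2  0.9] yaw cmd -0.13
top [112 105  95  86  83  69  48  37  35  26  29  44  58  56  55  59  63  65
  59  50  42  31  25  22  20  20  22  21  21  20  22  25  38  69 107 117]
side [ 89  49  47  42  39  48  80  79  87  91  88 102  69 106 103 109 115 115
 114 107  96  77  55  24  33  50  51  51  39  32  37  62  95 126 134 133]
```

Call:
jog_arm:
  targets:
    - {"xyz": [0.016,-0.005,0],"spin": 0.3}
    - {"xyz": [0.016,-0.006,0],"spin": 0.3}
    - {"xyz": [0.015,-0.006,0],"spin": 0.3}
    - {"xyz": [0.015,-0.005,0],"spin": 0.3}
    - {"xyz": [0.015,-0.006,0],"spin": 0.3}
    - {"xyz": [0.015,-0.006,0],"spin": 0.3}
    - {"xyz": [0.015,-0.006,0],"spin": 0.3}
    - {"xyz": [0.016,-0.006,0],"spin": 0.3}
    - {"xyz": [0.015,-0.006,0],"spin": 0.3}
    - {"xyz": [0.015,-0.006,0],"spin": 0.3}

```text
time: 22.4
tool_pos: [641.4, -91.2, 132.8]
tcp_rot: [-3.141, 0.001, -0.433]
contact_force: [-3.6, 2.7, 2.2]
grip_width: 0.6
finger_force: 2.2
```

```bash
python3 -c "
from plan import *
chk('g',2*np.pi+.105-5.25)"
```

```text
22.4 fix [ 39.3 -36.7] z 132.8 F [-3.9  2.1] 2.2 yaw -0.433 j6 1.74
cmd-meas tool axes [0.3 0.1 0.8] yaw cmd -0.43
top [90 88 86 79 68 46 36 44 63 58 43 45 52 60 61 52 43 38 38 45 48 39 41 42
 30 22 20 20 19 19 21 21 21 24 40 76]
side [ 44  40  44  50  40  31  71  73  72 100 119 128 128 128 128 126 128 127
 126 128 129 131 131 132 132 122  40  29  46  50  41  45  48  48  48  47]
```

Call:
jog_arm:
  targets:
    - {"xyz": [0.016,-0.005,0],"spin": 0.3}
    - {"xyz": [0.016,-0.006,0],"spin": 0.3}
    - {"xyz": [0.015,-0.006,0],"spin": 0.3}
    - {"xyz": [0.015,-0.005,0],"spin": 0.3}
    - {"xyz": [0.015,-0.006,0],"spin": 0.3}
    - {"xyz": [0.015,-0.006,0],"spin": 0.3}
    - {"xyz": [0.015,-0.006,0],"spin": 0.3}
    - {"xyz": [0.016,-0.006,0],"spin": 0.3}
    - {"xyz": [0.015,-0.006,0],"spin": 0.3}
    - {"xyz": [0.015,-0.006,0],"spin": 0.3}

```text
time: 23.75
tool_pos: [654.2, -94.1, 132.8]
tcp_rot: [-3.142, 0.001, -0.733]
contact_force: [-2.7, 5.5, 1.4]
grip_width: 0.3
finger_force: 2.8
```

```bash
python3 -c "
from plan import *
chk('h',2*np.pi+.105-5.55)"
```

```text
23.75 fix [ 52.4 -37.6] z 132.8 F [-3.5  5. ] 1.4 yaw -0.733 j6 2.04
cmd-meas tool axes [-0.1 -0.4  0.8] yaw cmd -0.73
top [77 86 82 67 42 37 51 78 90 87 69 45 37 39 39 41 40 40 49 43 38 40 38 36
 37 35 31 32 33 31 27 28 21 21 26 52]
side [ 81  96  92  93  94  98 117 130 129 158 211 220 215 221 215 211 217 211
 182 150 129 130 131 131 132 131 111  39  44  38  37  34  36  40  61  87]
```

The clutch is slipping: the force rises and the dial line is no longer following. I'll back off and look to get the exact slip.

Call:
jog_arm:
  targets:
    - {"xyz": [-0.1,0,0],"spin": 0}
    - {"xyz": [-0.15,0,0],"spin": 0}
    - {"xyz": [0,0,-0.3],"spin": 0}
    - {"xyz": [0,0,-0.4],"spin": 0}
    - {"xyz": [-0.2,0.2,-0.2],"spin": 0}
    - {"xyz": [-0.4,0.37,0],"spin": 0}
    - {"xyz": [-0.4,0.37,0],"spin": 0}
    - {"xyz": [-0.3,0.3,0],"spin": 0}
    - {"xyz": [0,0,0],"spin": 0}
    - {"xyz": [0,0,0],"spin": 0}

```text
time: 25.1
tool_pos: [496.4, -85.7, 205.4]
tcp_rot: [-3.141, -0.002, -0.732]
contact_force: [0.7, -0.6, -0.2]
grip_width: 0.6
finger_force: 0.0
```

```bash
python3 -c "
from plan import *
here()
for n in('top','side'):
    im=bot.capture(n); cv2.imwrite(f'pics/i{n}.png',im); print(n,ring(n,im,off=(3,0) if n=='top' else (0,1.3)))
    
t=cv2.imread('pics/itop.png');s=cv2.imread('pics/iside.png')
cv2.imwrite('pics/i.png',np.hstack([cv2.resize(t[140:210,260:330],(400,400),interpolation=2),cv2.resize(s[235:305,195:265],(400,400),interpolation=2)]))
print(((proj('side',[HUB+[40*np.cos(a),40*np.sin(a),159] for a in np.radians([30,40,50,60])])-[195,235])*400/70).round(), (proj('side',[HUB+[0,0,126]])-[195,235])*400/70)
"
```

```text
25.1 fix [-104.7  -54. ] z 205.4 F [ 0.7 -0.5] -0.2 yaw -0.732 j6 1.98
top [144 124 111  88  67  66  91 139 162 163 155 154 162 173 177 177 172 168
 162 155 151 148 144 140 139 132 100 100 130 146 154 162 165 170 173 168]
side [ 94  69  71  74  52 120 197 200 198 198 197 195 195 193 192 186 188 189
 184 191 192 194 199 198 188 176 132  65 123 103  92  98 114 143 155 114]
[[145. 120.]
 [152. 135.]
 [162. 148.]
 [176. 159.]] [[274.35929679 143.02514674]]
```

View pics/i.png

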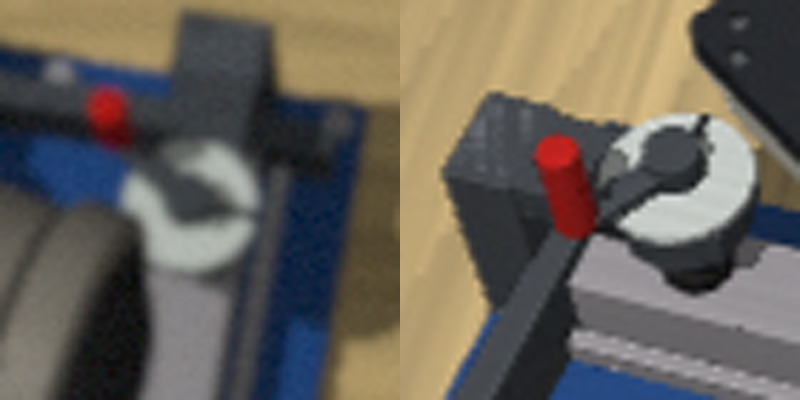

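Crops: the dial line points at world angle about 268° and the peg is at about 46°, so slip is about 42° (1.4 clicks). I need about 33° more to reach 2.5 clicks.

```bash
python3 -c "
from plan import *
a,y=here(); f=.838
Q=pose(f,180,40)[0]
rows([(a+(Q-a)*k/4,y) for k in range(5)]+[pose(f,156,40),pose(f,133,40),pose(f,133,34),pose(f,133,28),pose(f,133,23),pose(f,133,20)])
rows([pose(f,133,20)]+[pose(f,133,17)]+[pose(f-.1*k,133) for k in range(1,6)]+[pose(f-.58,133)])"
```

```text
25.2 fix [-104.5  -53.9] z 204.9 F [0.6 0. ] 0.1 yaw -0.731 j6 1.98
[{"xyz": [0.312, -0.31, 0.078], "spin": -0.0}, {"xyz": [0.312, -0.31, 0.078], "spin": -0.0}, {"xyz": [0.312, -0.31, 0.078], "spin": -0.0}, {"xyz": [0.312, -0.31, 0.078], "spin": -0.0}, {"xyz": [0.0, -0.0, 0.3], "spin": 0.02}, {"xyz": [0.0, -0.0, 0.288], "spin": -0.0}, {"xyz": [0.075, 0.0, 0.0], "spin": -0.0}, {"xyz": [0.075, -0.0, -0.0], "spin": -0.0}, {"xyz": [0.062, 0.0, 0.0], "spin": -0.0}, {"xyz": [0.037, 0.0, 0.0], "spin": -0.0}]
[{"xyz": [0.038, -0.0, -0.0], "spin": -0.0}, {"xyz": [0.051, -0.019, -0.0], "spin": 1.0}, {"xyz": [0.051, -0.019, -0.0], "spin": 1.0}, {"xyz": [0.051, -0.019, -0.0], "spin": 1.0}, {"xyz": [0.051, -0.019, -0.0], "spin": 1.0}, {"xyz": [0.051, -0.019, -0.0], "spin": 1.0}, {"xyz": [0.041, -0.015, -0.0], "spin": 0.8}]
```

Call:
jog_arm:
  targets:
    - {"xyz": [0.312,-0.31,0.078],"spin": 0}
    - {"xyz": [0.312,-0.31,0.078],"spin": 0}
    - {"xyz": [0.312,-0.31,0.078],"spin": 0}
    - {"xyz": [0.312,-0.31,0.078],"spin": 0}
    - {"xyz": [0.0,0,0],"spin": 0.02}
    - {"xyz": [0.0,0,0.3],"spin": 0}
    - {"xyz": [0.0,0,0.288],"spin": 0}
    - {"xyz": [0.075,0,0],"spin": 0}
    - {"xyz": [0.075,0,0],"spin": 0}
    - {"xyz": [0.06,0.0,0.0],"spin": 0}

```text
time: 26.45
tool_pos: [649.9, -90.2, 134.2]
tcp_rot: [-3.14, -0.002, -0.733]
contact_force: [0.5, -0.6, -0.9]
grip_width: 0.6
finger_force: 0.0
```

```bash
python3 -c "
from plan import *
a,y=here(); f=.838
P=pose(f,133,17)[0]; print(P-a)
rows([(a,y),pose(f,133,17)]+[pose(f-.1*k,133) for k in range(1,6)]+[pose(f-.58,133)])"
```

```text
26.45 fix [ 47.5 -34.4] z 134.2 F [ 0.6 -0.5] -0.9 yaw -0.733 j6 2.05
[ 4.46797357 -3.53283708 -1.23131708]
[{"xyz": [0.071, -0.005, 0.015], "spin": -0.01}, {"xyz": [0.051, -0.019, -0.0], "spin": 1.0}, {"xyz": [0.051, -0.019, -0.0], "spin": 1.0}, {"xyz": [0.051, -0.019, -0.0], "spin": 1.0}, {"xyz": [0.051, -0.019, -0.0], "spin": 1.0}, {"xyz": [0.051, -0.019, -0.0], "spin": 1.0}, {"xyz": [0.041, -0.015, -0.0], "spin": 0.8}]
```

Call:
jog_arm:
  targets:
    - {"xyz": [0.071,-0.005,0.01],"spin": 0}
    - {"xyz": [0.051,-0.019,0],"spin": 1.0}
    - {"xyz": [0.051,-0.019,0],"spin": 1.0}
    - {"xyz": [0.051,-0.019,0],"spin": 1.0}
    - {"xyz": [0.051,-0.019,0],"spin": 1.0}
    - {"xyz": [0.051,-0.019,0],"spin": 1.0}
    - {"xyz": [0.041,-0.015,0],"spin": 0.8}
    - {"xyz": [0,0,0],"spin": 0}
    - {"xyz": [0,0,0],"spin": 0}
    - {"xyz": [0,0,0],"spin": 0}

```text
time: 27.7
tool_pos: [674.2, -106.6, 132.8]
tcp_rot: [-3.14, 0.001, -1.311]
contact_force: [1.5, 5.7, 3.0]
grip_width: 0.1
finger_force: 2.6
```

```bash
python3 -c "
from plan import *
chk('j',.258)"
```

```text
27.7 fix [ 74.2 -46.8] z 132.8 F [0.6 5.9] 3.0 yaw -1.311 j6 2.61
cmd-meas tool axes [1.6 0.1 0.8] yaw cmd -1.31
top [53 45 36 40 63 94 85 54 38 38 38 39 38 38 39 43 57 76 86 85 80 64 48 44
 53 64 55 58 74 79 80 80 78 80 78 65]
side [ 57  41 104 146 217 226 226 226 225 224 224 221 222 220 217 212 214 214
 210 217 218 220 224 192 154 130 108  44  80  67  61  64  73  79  56  50]
```

Call:
jog_arm:
  targets:
    - {"xyz": [-0.1,0,0],"spin": 0}
    - {"xyz": [-0.15,0,0],"spin": 0}
    - {"xyz": [0,0,-0.3],"spin": 0}
    - {"xyz": [0,0,-0.4],"spin": 0}
    - {"xyz": [-0.1,0.2,-0.2],"spin": 0}
    - {"xyz": [-0.13,0.48,0],"spin": 0}
    - {"xyz": [-0.13,0.48,0],"spin": 0}
    - {"xyz": [-0.13,0.48,0],"spin": 0}
    - {"xyz": [-0.1,0.3,0],"spin": 0}
    - {"xyz": [0,0,0],"spin": 0}

```text
time: 29.05
tool_pos: [505.1, -81.7, 204.5]
tcp_rot: [3.141, -0.0, -1.313]
contact_force: [0.1, -0.4, 0.1]
grip_width: 0.5
finger_force: 0.0
```

```bash
python3 - <<'E'
from plan import *
here()
def peg(n,im):  # centroid of red near the hub -> world angle at peg mid height
    hsv=cv2.cvtColor(im,cv2.COLOR_BGR2HSV); c=proj(n,[HUB+[0,0,142]])[0]
    m=((hsv[...,0]<10)|(hsv[...,0]>170))&(hsv[...,1]>150)&(hsv[...,2]>50)
    v,u=np.nonzero(m); k=np.hypot(u-c[0],v-c[1])<45; q=np.array([u[k].mean(),v[k].mean()])
    q=q-((3,0) if n=='top' else (0,1.3)); w=back(n,q,140)-HUB; return k.sum(),np.degrees(np.arctan2(w[1],w[0])).round(1),np.hypot(w[0],w[1]).round(1)
for n in('top','side'):
    im=bot.capture(n); cv2.imwrite(f'pics/k{n}.png',im); print(n,ring(n,im,off=(3,0) if n=='top' else (0,1.3)))
    print(peg(n,cv2.imread(f'pics/{n}0.png')),peg(n,cv2.imread(f'pics/i{n}.png')),peg(n,im))
E
```

```text
29.05 fix [-96.8 -48.7] z 204.5 F [ 0.1 -0.4] 0.1 yaw -1.313 j6 2.57
top [125  81  68  72 105 137 149 158 164 167 170 175 180 180 179 178 173 168
 163 157 152 148 145 141 139 132 103 100 129 146 155 163 166 171 172 162]
(np.int64(53), np.float64(10.7), np.float64(44.4)) (np.int64(57), np.float64(49.5), np.float64(46.6)) (np.int64(50), np.float64(20.9), np.float64(44.7))
side [ 78  50 147 201 201 200 200 200 199 198 197 196 196 195 192 187 189 190
 185 192 192 169 151 122 128 131 115  72 123 104  93  99 114 124  86  72]
(np.int64(124), np.float64(2.2), np.float64(42.7)) (np.int64(128), np.float64(45.3), np.float64(41.2)) (np.int64(124), np.float64(13.9), np.float64(42.2))
```

```bash
python3 -c "
from plan import bot
print(bot.close_job())"
```

```text
the job is handed in; nothing more can be done
None
```

I pushed the steel tube home against the end stop in the right channel, turned the right clamp clockwise until its clutch slipped about 72° (2.4 clicks; my estimates ran from 65° to 81°), backed the arm clear and handed the job in at about 29 s, without touching the other clamp or the offcut.

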